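# Offer the tread-plate cover up to the gear housing

## Task

Swing both long flaps of the carton open until they lean well outward past upright, then lift the tread-plate cover out by its handle and hold it hovering level about 10 mm above the oblong gear housing, its four holes over the housing's four threaded holes to within 5 mm, ready for the bolts. Finish while still holding it there, steady; the cover must never touch the housing, the flaps stay open, and everything else on the bench is left where it stands.

Things in the scene. Friction and masses are not known exactly. Their poses are not given: they have to be found in the camera images.
- carton: open cardboard carton, 182 (x) x 158 (y) mm, rim 100 mm high, 4 mm walls, heavy, does not move. Origin: centre of its underside, on the bench. A flap is hinged on each long side (left +y, right -y); the short end flaps are folded down. A packing block fills it to 45 mm above the bench; the cover plate lies loose on it
- flap_left (a joint): hinge of the carton's left flap (+y side of the carton), a 178 x 66 mm panel 4 mm thick. 0 = lying flat over the carton, 1.57 = standing upright, larger = leaning outward, end stop 2.9. Stiff crease: it stays where it is left and yields to under 3 N near its edge. Hinge line: parallel to the carton's x axis, at y = +77 mm and 100 mm up in the carton's frame. It starts ajar, between 0.75 and 1.15
- flap_left_edge (a point): middle of the left flap's free edge
- flap_right (a joint): hinge of the carton's right flap (-y side of the carton), a 178 x 66 mm panel 4 mm thick. 0 = lying flat over the carton, 1.57 = standing upright, larger = leaning outward, end stop 2.9. Stiff crease: it stays where it is left and yields to under 3 N near its edge. Hinge line: parallel to the carton's x axis, at y = -77 mm and 100 mm up in the carton's frame. It starts ajar, between 0.75 and 1.15
- flap_right_edge (a point): middle of the right flap's free edge
- cover_grip (a point): the tread-plate cover (about 0.3 kg): plate 130 (x) x 90 (y) x 5 mm with a bridge handle on top. This point is the centre of the handle's bar (70 mm along the cover's x, 14 mm wide in y, 12 mm high), 39 mm above the plate's underside; the bar's top is 45 mm above the underside and there are 28 mm of free height between plate and bar. Legs 10 mm thick stand 30 mm either side of the centre. Axes are the cover's axes, z up
- cover_hole0 (a point): centre, at the plate's underside, of the 12 mm corner hole at x +53, y +33 mm from the cover's centre. The four holes lie at (+-53, +-33) mm
- cover_hole2 (a point): the same for the diagonally opposite corner hole, x -53, y -33 mm
- housing: the oblong blue gear housing, fixed to the bench: flange 130 (x) x 90 (y) mm, top 70 mm above the bench, an oblong mouth in the middle and four 8 mm threaded holes at (+-53, +-33) mm. Origin: centre of its underside. The cover fits either way round (half a turn makes no difference)
- tap0 (a point): mouth, on the housing's top face, of the threaded hole at x +53, y +33 mm
- tap2 (a point): mouth of the diagonally opposite threaded hole, x -53, y -33 mm
- square_housing: a second gear housing, fixed, not part of the job: square 104 x 104 mm flange, 60 mm high, round mouth. Origin: centre of its underside. The two housings may stand in either place
- tape: bystander, loose: roll of grey tape, 90 mm across, 24 mm high; origin under its centre
- jar: bystander, loose: glass jar, 56 mm across, 75 mm high; origin under its centre
- wrench: bystander, loose: wrench lying flat; origin near its middle
- driver: bystander, loose: screwdriver lying flat; origin near its middle
Not all that is in view belongs to the job. Of the things shaped like the part that bears cover_grip, the aluminium one is meant. Leave any turquoise look-alike of the housing alone.

How it is judged:
By the outcome, as a careful person would: the job done as asked, in the order asked, and still so for the second after the job is handed in, while the arm keeps its last pose, push and grip.
It also fails if it takes over 64 s, if anything falls off the work surface, if the arm or the gripper's body presses on something with over 40 N, if the wrist force passes 120 N, or if a joint passes its speed limit or range.

## Robot

A 6-joint arm with a two-finger parallel gripper is mounted at the origin on the work surface. World frame = base frame: x ahead of the robot, y to its left, z up, the work surface at z = 0. Lengths are in m, angles in rad, forces in N, time in s.
With the tool pointing down it reaches from about 0.3 to 0.75 m from the base axis. Payload 8.5 kg.
Tool frame: the origin (TCP) lies between the finger pads; the fingertips stand 8 mm ahead of it and the grasp point (between the pads) lies 11 mm behind it; z points along the fingers, y is the line along which they close (so a half turn about z gives the same grasp; the last joint's range is limited). The gripper opens to 88 mm and grips with 3 to 60 N. Pads are 18 mm wide; open, the fingers measure 123 mm over their backs; the gripper's body (75 mm by 187 mm) begins 45 mm behind the grasp point.
Start: joints at [-0.215, 0.381, 1.297, -0, 1.464, -0.215], TCP at [0.55, 0, 0.247] pointing down, gripper open.
Joint ranges: [-3.11, 3.11], [-0.89, 2.33], [0.22, 2.48], [-1.42, 4.56], [0.17, 2.85], [-2.88, 2.88]. Speed limits (rad/s): [2.39, 2.39, 3.14, 3.14, 3.14, 3.14].

## Interface

Orientations are given as a 3x3 rotation matrix whose columns are the frame's x, y, z axes.
In Python, from station import bot gives the robot as it stands.
- The arm moves only by the tool apply_moves, never from a script. Its argument "deltas" is text: rows parted by semicolons, each of 7 numbers parted by spaces: the shift along the tool's x, y, z as a fraction of full scale, then the turn, a rotation vector about the tool's x, y, z as a fraction of full scale, then the opening, from 0 (shut) to 1 (fully open). A call has 1 to 12 rows; each row is the pose to reach, as a shift and turn from the pose commanded when the call began, along the tool's axes at that moment, turning the shorter way round; what a row does not reach only later rows make up. Full scale, the value 1, is 25 cm for a shift and 2 pi rad for a turn. A row lasts 1/12 s, in which the tool goes at most 41.7 mm and 7.16 degrees, less where a joint would pass 70% of its speed; a pose out of reach is approached as far as the arm can. A call with a number of a shift or a turn outside -1 to 1 is refused whole. A call with a gripper value outside its range is refused whole. The fingers move at their own pace and stop on an object; "grip_force" is the grip in N (left out, the last holds). Time passes only in rows, so rows that repeat a pose let the fingers close. It gives the time, the measured TCP pose, the force, the opening and the grip force at its end, in the units of the state.
- bot.get_state(): the state, without advancing time (a new reading comes with each control period).
- bot.grab_frame(name): name is "scene" or "side" or "wrist"; returns the picture (420x560x3 uint8, red, green, blue); there is no depth.
- bot.camera_info(name): a dict with "fx", "fy", "cx", "cy" (pixels), "distortion" ([k1, k2, p1, p2, k3] as OpenCV has them; the pictures are not rectified), "R" (3x3) and "t" (3): a world point X has camera coordinates R X + t. Camera axes: x right, y down, z forward; pixel columns grow to the right and rows downward; lengths in m; the calibration is good to about 2 mm. A picture is of the moment at which its call begins: read the wrist's pose just before it. camera_info takes no time and is no camera call; for the wrist camera it gives the pose at the moment of the call.
- bot.sign_off(): hands the job in; it is judged then, once.
The state is a dict: "clock": time; "qpos": joint angles; "joint_velocities": joint speeds; "joint_efforts": joint torques, N m; "tcp_pos": TCP position; "tool_rot": TCP orientation; "ft_force": force on the tool from outside, world axes, zero at the start; "ft_torque": the same for the moment, N m; "finger_gap": finger opening in m; "finger_force": force on a finger pad.
Only numpy, scipy, OpenCV 4.12 (cv2) and the standard library are available. Lean on these libraries where they do the work, as an engineer would, in place of code of your own. Each camera call takes 0.05 s, during which the arm holds its last target. There are 200 camera calls.

## Working session

There is one attempt and no reset: what is moved stays moved. The work goes in short steps, Python scripts to look and compute and a tool call to move; the robot and the scene stay as the last step left them, time stands still between calls to the robot, and variables do not carry over. Pictures are saved under pics/ and viewed, at most 10 in all, crops included, and the job is handed in when it is done.

Besides the shell and the picture viewer there is one more tool, called after ">>>" as name(argument=value, ...) on one line, values as JSON. apply_moves: Moves the arm, as the interface text tells. Its arguments: {"type":"object","properties":{"deltas":{"type":"string"},"grip_force":{"type":"number"}},"required":["deltas"]}

```bash
mkdir -p pics; ls; python3 - <<'E'
from station import bot
import cv2,numpy as np
for n in ["scene","side","wrist"]:
    f=bot.grab_frame(n); cv2.imwrite(f"pics/{n}0.png",f[:,:,::-1])
    c=bot.camera_info(n); print(n,{k:np.round(v,4).tolist() for k,v in c.items()})
print(bot.get_state())
E
```

```text
pics
scene {'fx': 503.4324, 'fy': 503.4324, 'cx': 288.4568, 'cy': 217.0322, 'distortion': [-0.1167, 0.0, 0.0, 0.0, 0.0], 'R': [[0.5615, 0.8274, 0.0071], [0.6552, -0.4394, -0.6145], [-0.5053, 0.3497, -0.7889]], 't': [-0.302, -0.295, 1.6462]}
side {'fx': 530.74, 'fy': 530.74, 'cx': 286.6151, 'cy': 213.4347, 'distortion': [-0.1537, 0.0, 0.0, 0.0, 0.0], 'R': [[0.7339, -0.6791, 0.0142], [-0.4238, -0.4741, -0.7718], [0.5308, 0.5604, -0.6357]], 't': [-0.4099, 0.2863, 1.1264]}
wrist {'fx': 368.7302, 'fy': 368.7302, 'cx': 279.8104, 'cy': 214.5059, 'distortion': [-0.0935, 0.0, 0.0, 0.0, 0.0], 'R': [[1.0, -0.0014, -0.0014], [-0.0009, -0.9502, 0.3116], [-0.0018, -0.3116, -0.9502]], 't': [-0.5479, -0.0402, 0.3901]}
{'clock': 0.15, 'qpos': array([-2.15316070e-01,  3.81030019e-01,  1.29799395e+00,  3.11639802e-06,
        1.46359664e+00, -2.15308094e-01]), 'joint_velocities': array([-0.00057596, -0.00434281, -0.00239822,  0.00232601,  0.00233172,
       -0.00072328]), 'joint_efforts': array([ 2.75231861e-03, -4.38084304e+01, -2.24613369e+01,  7.13452022e-02,
        3.43442336e-02, -8.91773107e-05]), 'tcp_pos': array([5.49810360e-01, 3.10696323e-05, 2.46316896e-01]), 'tool_rot': array([[ 8.42215243e-06,  9.99999496e-01, -1.00355817e-03],
       [ 9.99999975e-01, -8.19870778e-06,  2.22656321e-04],
       [ 2.22647981e-04, -1.00356002e-03, -9.99999472e-01]]), 'ft_force': array([ 0.38352539, -0.4566641 , -0.2662999 ]), 'ft_torque': array([-0.0084675 , -0.0075601 , -0.00557457]), 'finger_force': 0.0, 'finger_gap': 0.08831290448405604}
```

View pics/scene0.png

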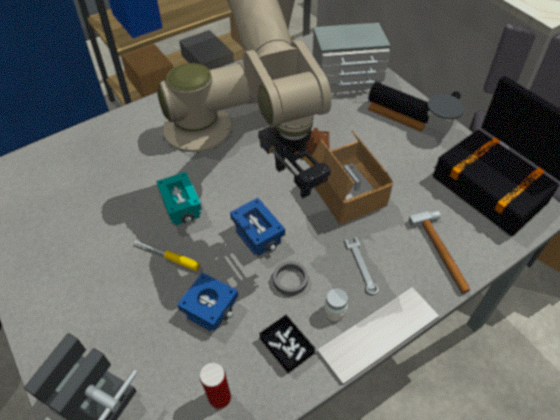

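View pics/side0.png

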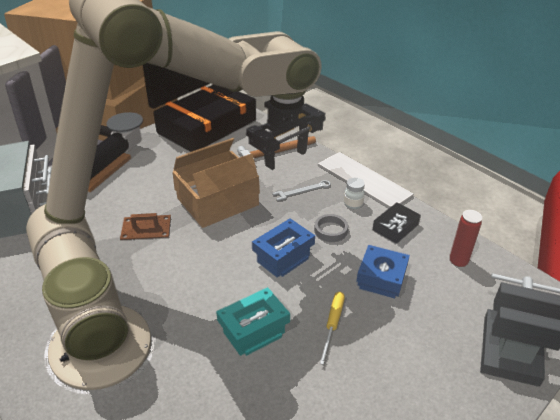

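View pics/wrist0.png

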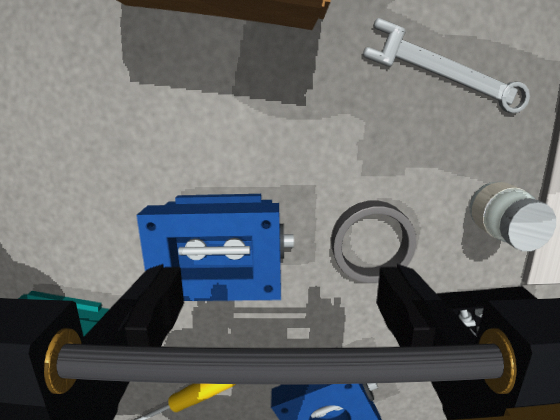

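Scene view: the oblong blue housing is at (258,225), a square blue one at (208,300) and a turquoise look-alike at (180,197). The carton is at (350,180), with the grey cover inside at about (353,180). A copper cover look-alike lies on the bench at (318,138) in scene and (147,226) in side. The wrist view shows the oblong housing top at (210,250). Next I'll enlarge the carton in both fixed views.

```bash
cat > h.py <<'E'
import cv2,numpy as np
from station import bot
def ray(c,uv):
    K=np.array([[c['fx'],0,c['cx']],[0,c['fy'],c['cy']],[0,0,1.]])
    p=cv2.undistortPoints(np.array(uv,float).reshape(-1,1,2),K,np.array(c['distortion'],float)).reshape(-1,2)
    R=np.array(c['R']);d=np.c_[p,np.ones(len(p))]@R
    return -R.T@np.array(c['t']),d/np.linalg.norm(d,axis=1)[:,None]
def plane(c,uv,z):
    o,d=ray(c,uv); return o+d*((z-o[2])/d[:,2])[:,None]
def tri(cs,uvs):
    "points seen by several cameras -> points, residual"
    rs=[ray(c,u) for c,u in zip(cs,uvs)]; out=[]
    for i in range(len(rs[0][1])):
        A=0;b=0
        for o,d in rs:
            P=np.eye(3)-np.outer(d[i],d[i]); A=A+P; b=b+P@o
        x=np.linalg.solve(A,b); out.append(np.r_[x,max(np.linalg.norm((np.eye(3)-np.outer(d[i],d[i]))@(x-o)) for o,d in rs)])
    return np.array(out)
E
python3 - <<'E'
from h import *
a=cv2.imread('pics/scene0.png')[120:230,290:410]; b=cv2.imread('pics/side0.png')[130:240,155:275]
r=lambda i:cv2.resize(i,(400,367),interpolation=cv2.INTER_CUBIC)
cv2.imwrite('pics/crop1.png',np.hstack([r(a),r(b)]))
# housing top in wrist view
f=cv2.imread('pics/wrist0.png');h=cv2.cvtColor(f,cv2.COLOR_BGR2HSV)
c=bot.camera_info('wrist')
print(plane(c,[(139,214),(280,204),(281,299),(151,227),(266,224),(268,289)],.07).round(4))
E
```

```text
[[ 0.4206 -0.0192  0.07  ]
 [ 0.5481 -0.0101  0.07  ]
 [ 0.549  -0.106   0.07  ]
 [ 0.4303 -0.0317  0.07  ]
 [ 0.5355 -0.0288  0.07  ]
 [ 0.5365 -0.095   0.07  ]]
```

View pics/crop1.png

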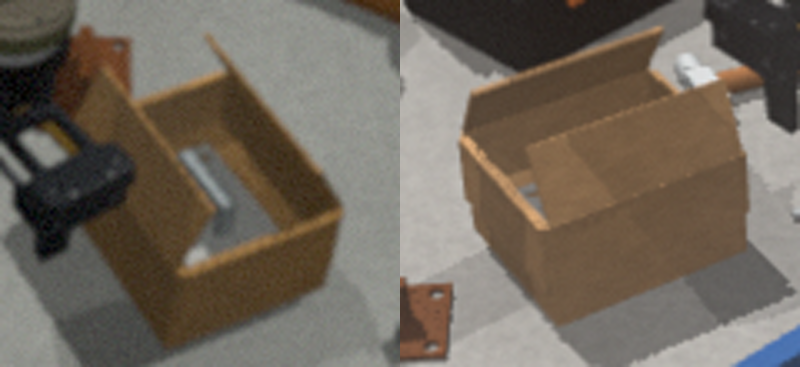

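The crop shows both flaps ajar and the grey aluminium cover with its bar handle lying inside the carton, at scene (352,177). The brown one on the bench at scene (318,138) is the look-alike.

```bash
python3 - <<'E'
from h import *
s=bot.camera_info('side');c=bot.camera_info('scene')
print(plane(s,[(198.5,198.4),(258.5,175),(173.9,171.4)],.1).round(3))
print(plane(c,[(344.3,201),(391.4,183)],.1).round(3))
E
```

```text
[[0.399 0.166 0.1  ]
 [0.583 0.142 0.1  ]
 [0.419 0.312 0.1  ]]
[[0.579 0.149 0.1  ]
 [0.601 0.296 0.1  ]]
```

>>> apply_moves(deltas="0.4 -0.1 -0.32 0 0 0 1;0.72 -0.32 -0.32 0 0 0 1;0.72 -0.32 -0.32 0 0 0 1;0.72 -0.32 -0.32 0 0 0 1;0.72 -0.32 -0.32 0 0 0 1;0.72 -0.32 -0.32 0 0 0 1;0.72 -0.32 -0.32 0 0 0 1;0.72 -0.32 -0.32 0 0 0 1")

```text
clock: 0.82
tcp_pos: [0.47, 0.1798, 0.3263]
tool_rot: [[-0.001, 1.0, -0.001], [1.0, 0.001, -0.0], [-0.0, -0.001, -1.0]]
ft_force: [0.4, -0.1, 0.1]
finger_gap: 0.0879
finger_force: 0.0
```

```bash
cat > snap.py <<'E'
import sys,json
from h import *
n=sys.argv[1];cam=sys.argv[2] if len(sys.argv)>2 else 'wrist'
c=bot.camera_info(cam);f=bot.grab_frame(cam)
cv2.imwrite(f'pics/{n}.png',f[:,:,::-1]);json.dump({k:np.array(v).tolist() for k,v in c.items()},open(f'pics/{n}.json','w'))
s=bot.get_state();print(s['clock'],s['tcp_pos'].round(4),s['tool_rot'].round(3).tolist(),s['joint_velocities'].round(3))
E
python3 snap.py A
```

```text
0.8667 [0.4703 0.1792 0.326 ] [[0.001, 1.0, -0.001], [1.0, -0.001, -0.001], [-0.001, -0.001, -1.0]] [-0.017  0.008  0.002  0.001 -0.     0.003]
```

>>> apply_moves(deltas="0 0.4 0 0 0 0 1;0 0.4 0 0 0 0 1;0 0.4 0 0 0 0 1;0 0.4 0 0 0 0 1;0 0.4 0 0 0 0 1")

```text
clock: 1.28
tcp_pos: [0.5709, 0.1784, 0.3249]
tool_rot: [[0.002, 1.0, -0.003], [1.0, -0.002, -0.0], [-0.0, -0.003, -1.0]]
ft_force: [-1.2, -0.8, 0.3]
finger_gap: 0.0881
finger_force: 0.0
```

```bash
python3 snap.py B; python3 -c "
import cv2,numpy as np
a=cv2.imread('pics/A.png')[:300];b=cv2.imread('pics/B.png')[:300]
cv2.imwrite('pics/AB.png',np.vstack([a,b]))"
```

```text
1.3333 [0.5701 0.1788 0.3258] [[0.002, 1.0, -0.002], [1.0, -0.002, -0.0], [-0.0, -0.002, -1.0]] [ 0.015 -0.033  0.011  0.    -0.002  0.002]
```

View pics/AB.png

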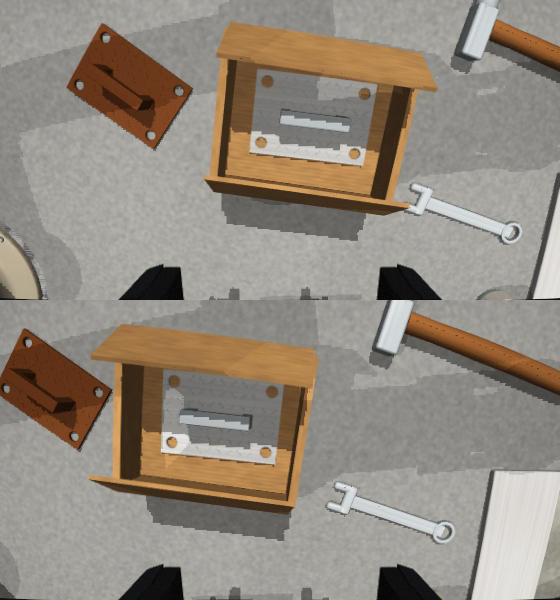

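Frame A shows the aluminium cover in the carton, with corner holes at (267,81), (365,94), (261,142), (354,154) and its handle bar from (280,115) to (350,126). The left flap's free edge runs (217,55)–(437,90). The right flap, seen edge-on, has its edge at (205,180)–(408,212). The brown look-alike is at (130,87). Frame B shows the same, shifted.

```bash
python3 - <<'E'
from h import *
import json
A=json.load(open('pics/A.json'));B=json.load(open('pics/B.json'))
a=[(267,81),(365,94),(261,142),(354,154),(281,110),(350,120),(217,55),(437,90),(205,180),(408,212),(230,23)]
b=[(174,81),(272,92),(172,142),(266,152),(180,110),(252,116+1),(92,57),(316,86),(90,179),(294,211),(124,25)]
t=tri([A,B],[a,b]);print(t.round(4))
for z in (.045,.05):
  p=plane(A,a[:4],z);q=plane(B,b[:4],z);print(z,p[:,:2].round(4).tolist(),q[:,:2].round(4).tolist(), p[:,:2].mean(0),q[:,:2].mean(0))
for P in (p,q): print('yaw',np.degrees(np.arctan2(*(P[1]-P[0])[1::-1])),np.degrees(np.arctan2(*(P[3]-P[2])[1::-1])))
E
```

```text
[[4.545e-01 2.766e-01 4.590e-02 0.000e+00]
 [5.604e-01 2.637e-01 4.870e-02 1.000e-04]
 [4.472e-01 2.111e-01 4.620e-02 1.000e-04]
 [5.528e-01 1.979e-01 4.370e-02 4.000e-04]
 [4.695e-01 2.475e-01 8.530e-02 1.000e-04]
 [5.404e-01 2.383e-01 7.570e-02 8.000e-04]
 [4.192e-01 2.931e-01 1.551e-01 2.000e-04]
 [5.984e-01 2.677e-01 1.489e-01 0.000e+00]
 [4.049e-01 1.936e-01 1.578e-01 5.000e-04]
 [5.810e-01 1.644e-01 1.571e-01 0.000e+00]
 [4.219e-01 3.278e-01 8.970e-02 0.000e+00]]
0.045 [[0.4545, 0.2766], [0.5612, 0.2636], [0.4471, 0.211], [0.5526, 0.1977]] [[0.4543, 0.2767], [0.5603, 0.2637], [0.4468, 0.2108], [0.5529, 0.1986]] [0.50384027 0.23722775] [0.5035733  0.23745733]
0.05 [[0.4546, 0.2765], [0.5601, 0.2636], [0.4474, 0.2116], [0.5516, 0.1984]] [[0.4557, 0.2765], [0.5604, 0.2637], [0.4483, 0.2114], [0.5531, 0.1993]] [0.50341821 0.23753014] [0.504373   0.23774079]
yaw -6.954701912292095 -7.212140062592067
yaw -6.987897575272871 -6.586099114382106
```

>>> apply_moves(deltas="0.218 -0.272 0.1 0 0 0.0194 0;0.218 -0.272 0.2 0 0 0.0194 0;0.218 -0.272 0.2 0 0 0.0194 0;0.218 -0.272 0.35 0 0 0.0194 0;0.218 -0.272 0.5 0 0 0.0194 0;0.218 -0.272 0.65 0 0 0.0194 0;0.218 -0.272 0.776 0 0 0.0194 0;0.218 -0.272 0.776 0 0 0.0194 0;0.218 -0.272 0.776 0 0 0.0194 0")

```text
clock: 2.08
tcp_pos: [0.5013, 0.2341, 0.1331]
tool_rot: [[0.122, 0.993, -0.002], [0.993, -0.122, -0.0], [-0.001, -0.002, -1.0]]
ft_force: [0.4, 0.2, 0.3]
finger_gap: 0.0303
finger_force: 0.0
```

>>> apply_moves(deltas="-0.08 0 0 0 0 0 0;-0.14 0 0 0 0 0 0;-0.2 0 0 0 0 0 0;-0.25 0 0 0 0 0 0;-0.3 0 0 0 0 0 0;-0.34 0 0 0 0 0 0;-0.37 0 0 0 0 0 0;-0.39 0 0.02 0 0 0 0;-0.4 0 0.04 0 0 0 0;-0.4 0 0.04 0 0 0 0")

```text
clock: 2.92
tcp_pos: [0.4895, 0.1348, 0.1217]
tool_rot: [[0.122, 0.993, -0.002], [0.993, -0.122, -0.0], [-0.001, -0.002, -1.0]]
ft_force: [-0.3, -0.9, -0.2]
finger_gap: 0.0002
finger_force: 0.0
```

>>> apply_moves(deltas="0.06 0 -0.04 0 0 0 0;0.2 0 -0.04 0 0 0 0;0.35 0 -0.04 0 0 0 0;0.46 0 -0.04 0 0 0 0;0.54 0 -0.04 0 0 0 0;0.6 0 -0.04 0 0 0 0;0.65 0 -0.04 0 0 0 0;0.7 0 -0.04 0 0 0 0;0.74 0 -0.04 0 0 0 0;0.77 0 -0.02 0 0 0 0;0.8 0 0 0 0 0 0;0.8 0 0 0 0 0 0")

```text
clock: 3.92
tcp_pos: [0.5139, 0.3347, 0.1215]
tool_rot: [[0.121, 0.993, -0.001], [0.993, -0.121, 0.0], [-0.0, -0.001, -1.0]]
ft_force: [0.1, -0.3, -0.8]
finger_gap: 0.0006
finger_force: 0.0
```

>>> apply_moves(deltas="-0.06 0 -0.1 0 0 0 0;-0.1 0 -0.26 0 0 0 0.5;-0.25 0 -0.42 0 0 0 0.5;-0.4 0 -0.58 0 0 0 0.5;-0.55 0 -0.72 0 0 0 0.5;-0.64 0 -0.72 0 0 0 0.5;-0.64 0 -0.72 0 0 0 0.5;-0.64 0 -0.72 0 0 0 0.5;-0.64 0 -0.72 0 0 0 0.5")

```text
clock: 4.67
tcp_pos: [0.4947, 0.1749, 0.3022]
tool_rot: [[0.123, 0.992, -0.0], [0.992, -0.123, 0.001], [0.0, -0.001, -1.0]]
ft_force: [-0.3, 0.9, -0.1]
finger_gap: 0.044
finger_force: 0.0
```

```bash
python3 snap.py C; python3 snap.py D side;python3 -c "
from h import *
print(bot.get_state()['qpos'].round(3))
a=cv2.imread('pics/C.png')[:300];b=cv2.imread('pics/D.png')[120:240,140:280]
cv2.imwrite('pics/CD.png',np.vstack([a,cv2.resize(b,(560,300))]))"
```

```text
4.7167 [0.4945 0.1755 0.3016] [[0.122, 0.993, -0.002], [0.993, -0.122, 0.0], [0.0, -0.002, -1.0]] [ 0.018  0.015 -0.    -0.001  0.003 -0.002]
4.7667 [0.4945 0.1759 0.3014] [[0.121, 0.993, -0.002], [0.993, -0.121, 0.0], [-0.0, -0.002, -1.0]] [ 0.008  0.005 -0.005 -0.004  0.002 -0.003]
[0.116 0.303 1.257 0.    1.584 0.237]
```

View pics/CD.png

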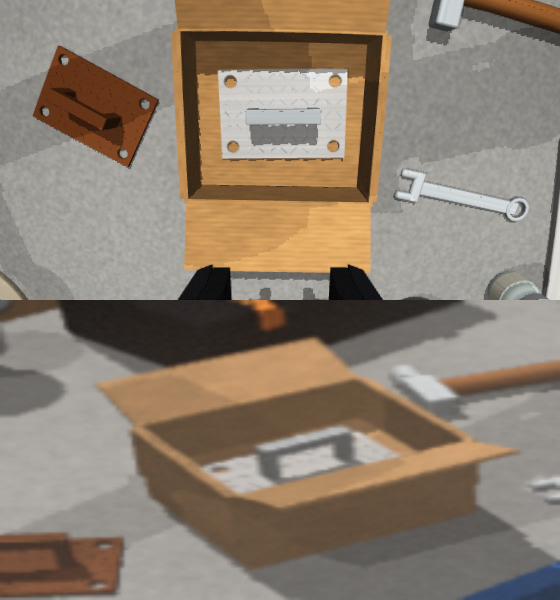

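Both flaps now lean far outward and the cover is undisturbed. Its holes in C are at (231,82), (335,82), (233,147), (333,147), and the bar runs (246,116)–(321,116). Next I'll look at the housing from two near places before grasping.

>>> apply_moves(deltas="-0.3 -0.02 0 0 0 -0.0194 0.7;-0.6 -0.04 0 0 0 -0.0194 0.7;-0.932 -0.046 0.1 0 0 -0.0194 0.7;-0.932 -0.046 0.1 0 0 -0.0194 0.7;-0.932 -0.046 0.1 0 0 -0.0194 0.7;-0.932 -0.046 0.1 0 0 -0.0194 0.7;-0.932 -0.046 0.1 0 0 -0.0194 0.7;-0.932 -0.046 0.1 0 0 -0.0194 0.7;-0.932 -0.046 0.1 0 0 -0.0194 0.7")

```text
clock: 5.52
tcp_pos: [0.4553, -0.0538, 0.2772]
tool_rot: [[-0.001, 1.0, -0.001], [1.0, 0.001, 0.001], [0.001, -0.001, -1.0]]
ft_force: [0.4, 0.1, -0.3]
finger_gap: 0.0614
finger_force: 0.0
```

```bash
python3 snap.py E
```

```text
5.5667 [ 0.4553 -0.0535  0.2774] [[-0.002, 1.0, -0.001], [1.0, 0.002, 0.001], [0.001, -0.001, -1.0]] [ 0.008 -0.007 -0.002 -0.001 -0.001 -0.004]
```

>>> apply_moves(deltas="0.08 0.3 0 0 0 0 0.7;0.08 0.3 0 0 0 0 0.7;0.08 0.3 0 0 0 0 0.7;0.08 0.3 0 0 0 0 0.7;0.08 0.3 0 0 0 0 0.7")

```text
clock: 5.98
tcp_pos: [0.5296, -0.0337, 0.2775]
tool_rot: [[-0.002, 1.0, -0.001], [1.0, 0.002, 0.0], [0.0, -0.001, -1.0]]
ft_force: [-0.6, 0.4, 0.8]
finger_gap: 0.0616
finger_force: 0.0
```

```bash
python3 snap.py F; python3 - <<'E'
import cv2,numpy as np
a=cv2.imread('pics/E.png')[:300];b=cv2.imread('pics/F.png')[:300]
cv2.imwrite('pics/EF.png',np.vstack([a,b]))
E
```

```text
6.0333 [ 0.5293 -0.0341  0.2778] [[-0.001, 1.0, -0.0], [1.0, 0.001, 0.0], [0.0, -0.0, -1.0]] [-0.016 -0.015  0.004 -0.002 -0.002  0.   ]
```

View pics/EF.png

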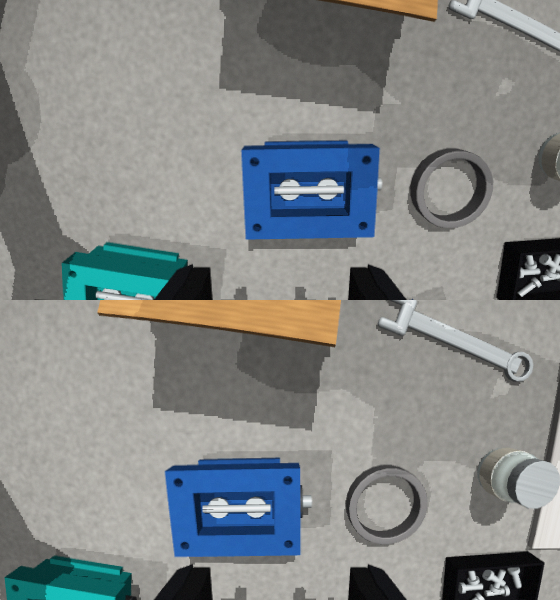

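E shows the oblong blue housing with tapped holes at (255,161), (366,160), (257,227), (362,227). In F they are at (178,182), (288,178), (180,246), (288,244). The turquoise look-alike is at lower left.

```bash
python3 - <<'E'
from h import *
import json
def ref(n,pts,w=8):
    im=cv2.cvtColor(cv2.imread(f'pics/{n}.png'),cv2.COLOR_BGR2LAB).astype(float);out=[]
    for u,v in pts:
        p=im[v-w:v+w+1,u-w:u+w+1];d=np.linalg.norm(p-np.median(p.reshape(-1,3),0),axis=2)
        m=(d>.5*np.percentile(d,96)).astype(np.uint8)
        k,l,s,c=cv2.connectedComponentsWithStats(m)
        q=[i for i in range(1,k) if s[i,4]>8]
        i=min(q,key=lambda i:np.hypot(*(c[i]-w)));out.append((u-w+c[i][0],v-w+c[i][1]))
    return out
J=lambda n:json.load(open(f'pics/{n}.json'))
e=ref('E',[(255,161),(366,160),(257,227),(362,227)]);f=ref('F',[(178,182),(288,178),(180,246),(288,244)])
print(np.round(e,1).tolist(),np.round(f,1).tolist())
t=tri([J('E'),J('F')],[e,f]);print(t.round(4))
def fit(p):
    c=p[:,:2].mean(0);x=(p[1]-p[0]+p[3]-p[2]);return c.round(4),np.degrees(np.arctan2(x[1],x[0])).round(2),np.linalg.norm(p[1]-p[0]).round(4),np.linalg.norm(p[2]-p[0]).round(4)
for n,q in(('E',e),('F',f)): print(n,fit(plane(J(n),q,.07)))
c=ref('C',[(231,82),(335,82),(233,147),(333,147)],9);print(np.round(c,1).tolist())
print('cover',fit(plane(J('C'),c,.0475)))
h=[(246,109),(321,109),(246,124),(321,124)]
print('bar',fit(plane(J('C'),h,.09)))
print(bot.get_state()['qpos'].round(3))
E
```

```text
[[254.1, 161.5], [366.1, 159.5], [256.7, 226.9], [362.6, 225.1]] [[177.8, 181.9], [287.5, 179.9], [184.5, 245.0], [288.1, 243.6]]
[[ 4.290e-01 -3.160e-02  6.740e-02  2.000e-04]
 [ 5.351e-01 -2.970e-02  6.750e-02  0.000e+00]
 [ 4.303e-01 -9.760e-02  6.750e-02  0.000e+00]
 [ 5.362e-01 -9.560e-02  6.750e-02  0.000e+00]]
E (array([ 0.4825, -0.063 ]), np.float64(1.09), np.float64(0.1053), np.float64(0.0653))
F (array([ 0.483 , -0.0628]), np.float64(1.0), np.float64(0.1054), np.float64(0.0656))
[[229.3, 79.6], [334.9, 79.7], [232.5, 146.1], [333.1, 145.4]]
cover (array([0.5034, 0.2384]), np.float64(-6.97), np.float64(0.1066), np.float64(0.0672))
bar (array([0.5039, 0.2374]), np.float64(-7.11), np.float64(0.0687), np.float64(0.0136))
[-0.288  0.325  1.292 -0.     1.525 -0.289]
```

>>> apply_moves(deltas="0.1 -0.02 0 0 0 -0.02 0.7;0.25 -0.04 0 0 0 -0.04 0.7;0.4 -0.06 0 0 0 -0.06 0.7;0.55 -0.08 0 0 0 -0.08 0.7;0.7 -0.1 0 0 0 -0.1 0.7;0.8 -0.1 0 0 0 -0.12 0.7;0.9 -0.1 0 0 0 -0.14 0.7;1 -0.1 0 0 0 -0.16 0.7;1 -0.1 0 0 0 -0.18 0.7;1 -0.1 0 0 0 -0.2 0.7;1 -0.1 0 0 0 -0.22 0.7;1 -0.1 0 0 0 -0.2306 0.7")

```text
clock: 7.03
tcp_pos: [0.5041, 0.215, 0.2783]
tool_rot: [[-0.993, 0.115, 0.0], [0.115, 0.993, 0.0], [-0.0, 0.0, -1.0]]
ft_force: [0.1, -0.2, 0.2]
finger_gap: 0.0617
finger_force: 0.0
```

>>> apply_moves(deltas="0 0 0 0 0 0 0.7;0 0 0 0 0 0 0.7;0 0 0 0 0 0 0.7")

```text
clock: 7.28
tcp_pos: [0.5046, 0.2149, 0.2781]
tool_rot: [[-0.992, 0.124, 0.0], [0.124, 0.992, 0.0], [-0.0, 0.0, -1.0]]
ft_force: [0.3, -0.2, 0.6]
finger_gap: 0.0616
finger_force: 0.0
```

>>> apply_moves(deltas="0.015 0.09 0.1 0 0 0 0.7;0.015 0.09 0.25 0 0 0 0.7;0.015 0.09 0.4 0 0 0 0.7;0.015 0.09 0.55 0 0 0 0.7;0.015 0.09 0.65 0 0 0 0.7;0.015 0.09 0.72 0 0 0 0.7;0.015 0.09 0.78 0 0 0 0.7;0.015 0.09 0.82 0 0 0 0.7;0.015 0.09 0.82 0 0 0 0.7")

```text
clock: 8.03
tcp_pos: [0.5032, 0.2376, 0.0712]
tool_rot: [[-0.992, 0.123, -0.003], [0.123, 0.992, -0.001], [0.003, -0.001, -1.0]]
ft_force: [0.2, 0.3, 0.5]
finger_gap: 0.0617
finger_force: 0.0
```

>>> apply_moves(deltas="0 0 0 0 0 0 0;0 0 0 0 0 0 0;0 0 0 0 0 0 0;0 0 0 0 0 0 0;0 0 0 0 0 0 0;0 0 0 0 0 0 0;0 0 0 0 0 0 0;0 0 0 0 0 0 0", grip_force=45)

```text
clock: 8.7
tcp_pos: [0.504, 0.2378, 0.0729]
tool_rot: [[-0.993, 0.122, 0.0], [0.122, 0.993, -0.0], [-0.0, -0.0, -1.0]]
ft_force: [-0.2, -1.8, 0.5]
finger_gap: 0.0135
finger_force: 45.0
```

>>> apply_moves(deltas="0 0 -0.03 0 0 0 0;0 0 -0.08 0 0 0 0;0 0 -0.16 0 0 0 0;0 0 -0.26 0 0 0 0;0 0 -0.36 0 0 0 0;0 0 -0.46 0 0 0 0;0 0 -0.54 0 0 0 0;0 0 -0.56 0 0 0 0;0 0 -0.56 0 0 0 0")

```text
clock: 9.45
tcp_pos: [0.5042, 0.238, 0.2139]
tool_rot: [[-0.993, 0.122, 0.002], [0.122, 0.993, 0.001], [-0.002, 0.001, -1.0]]
ft_force: [0.6, -0.6, -2.8]
finger_gap: 0.0131
finger_force: 45.0
```

```bash
python3 snap.py G;python3 snap.py H side; python3 -c "
from h import *
print(bot.get_state()['ft_force'],bot.get_state()['finger_gap'])
a=cv2.imread('pics/G.png')[:,:];b=cv2.imread('pics/H.png')[60:240,140:360]
cv2.imwrite('pics/GH.png',np.hstack([cv2.resize(a,(400,300)),cv2.resize(b,(367,300))]))"
```

```text
9.5 [0.5037 0.2378 0.2124] [[-0.993, 0.122, -0.0], [0.122, 0.993, -0.0], [0.0, -0.0, -1.0]] [ 0.001  0.026  0.03   0.001 -0.007  0.   ]
9.55 [0.5034 0.2377 0.2115] [[-0.993, 0.122, -0.002], [0.122, 0.993, -0.0], [0.002, -0.001, -1.0]] [-0.001  0.013  0.012 -0.001  0.001 -0.001]
[-0.36298673 -0.55228797 -2.4086871 ] 0.013026763216020136
```

View pics/GH.png

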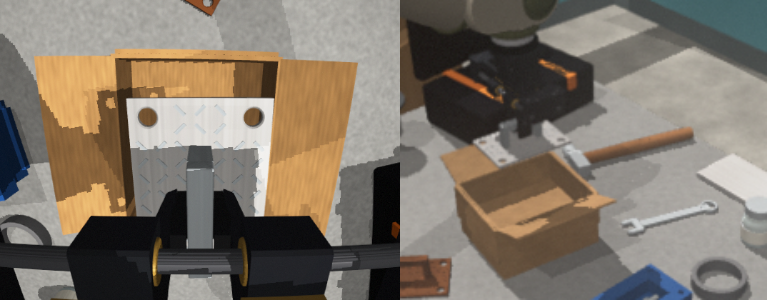

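The cover is held level above the carton, the flaps are still open, and two of its holes are visible in the wrist view at about (207,164) and (356,164). I'll check its offset in the tool frame.

```bash
python3 - <<'E'
from h import *
import json
c=json.load(open('pics/G.json'));s=bot.get_state()
T=np.array([.5037,.2378,.2124]);R=s['tool_rot']
im=cv2.imread('pics/G.png');sat=cv2.cvtColor(im,cv2.COLOR_BGR2HSV)[:,:,1]
pts=[]
for u,v in[(207,164),(356,164)]:
    m=(sat[v-22:v+23,u-22:u+23]>90).astype(np.uint8);k,l,st,ce=cv2.connectedComponentsWithStats(m)
    i=l[22,22];print(i,st[i]);pts.append((u-22+ce[i][0],v-22+ce[i][1]))
print(pts)
for dz in(-.021,-.023,-.025):
    p=plane(c,pts,T[2]+dz);print(dz,((p-T)@R).round(4).tolist(),np.linalg.norm(p[1]-p[0]).round(4))
# target in tool units
g=np.array([.4828,-.0629,0])-T;print('tool delta',(R.T@g).round(4))
E
```

```text
1 [ 10  10  24  24 462]
1 [  7   9  25  25 460]
[(np.float64(206.53246753246754), np.float64(163.16233766233768)), (np.float64(353.0782608695652), np.float64(163.12826086956522))]
-0.021 [[0.054, -0.0306, 0.0211], [0.0539, 0.0332, 0.0211]] 0.0637
-0.023 [[0.0536, -0.031, 0.0231], [0.0535, 0.0336, 0.0231]] 0.0645
-0.025 [[0.0533, -0.0314, 0.0251], [0.0532, 0.034, 0.0251]] 0.0653
tool delta [-0.0163 -0.3009  0.2126]
```

>>> apply_moves(deltas="0 -0.04 0 0 0 0 0;-0.01 -0.12 0 0 0 -0.002 0;-0.02 -0.22 0 0 0 -0.004 0;-0.03 -0.33 0 0 0 -0.006 0;-0.04 -0.44 0 0 0 -0.01 0;-0.05 -0.55 0 0 0 -0.014 0;-0.05 -0.66 0 0 0 -0.018 0;-0.05 -0.76 0 0 0 -0.02 0;-0.05 -0.84 0 0 0 -0.0224 0;-0.05 -0.89 0 0 0 -0.0224 0;-0.05 -0.9 0 0 0 -0.0224 0;-0.05 -0.9 0 0 0 -0.0224 0")

```text
clock: 10.55
tcp_pos: [0.4885, 0.0123, 0.212]
tool_rot: [[-1.0, -0.017, -0.002], [-0.017, 1.0, 0.0], [0.002, 0.0, -1.0]]
ft_force: [0.0, 0.9, -2.2]
finger_gap: 0.013
finger_force: 45.0
```

```bash
python3 - <<'E'
from h import *
s=bot.get_state();R=s['tool_rot'];print(s['tcp_pos'].round(4),R.round(4).tolist())
print(((R.T@(np.array([.4826,-.063,.122])-s['tcp_pos']))/.25).round(4))
E
```

```text
[0.4885 0.0123 0.212 ] [[-0.9999, -0.0171, -0.0018], [-0.0171, 0.9999, 0.0004], [0.0017, 0.0004, -1.0]]
[ 0.0281 -0.3008  0.3597]
```

>>> apply_moves(deltas="0.01 -0.05 0 0 0 0 0;0.02 -0.13 0 0 0 0 0;0.028 -0.21 0 0 0 0 0;0.028 -0.27 0 0 0 0 0;0.028 -0.301 0.03 0 0 0 0;0.028 -0.301 0.1 0 0 0 0;0.028 -0.301 0.18 0 0 0 0;0.028 -0.301 0.26 0 0 0 0;0.028 -0.301 0.32 0 0 0 0;0.028 -0.301 0.35 0 0 0 0;0.028 -0.301 0.36 0 0 0 0;0.028 -0.301 0.36 0 0 0 0")

```text
clock: 11.55
tcp_pos: [0.4834, -0.0619, 0.1224]
tool_rot: [[-1.0, -0.019, -0.001], [-0.019, 1.0, 0.0], [0.001, 0.0, -1.0]]
ft_force: [-0.9, 0.5, -3.3]
finger_gap: 0.0132
finger_force: 45.0
```

```bash
python3 snap.py I;python3 snap.py J side;python3 snap.py K scene; python3 -c "
from h import *
a=cv2.imread('pics/I.png');b=cv2.imread('pics/J.png')[190:290,225:345];c=cv2.imread('pics/K.png')[175:275,200:320]
r=lambda i:cv2.resize(i,(360,300),interpolation=cv2.INTER_CUBIC)
cv2.imwrite('pics/IJK.png',np.vstack([np.hstack([r(b),r(c)]),cv2.resize(a[120:320],(720,257))]))"
```

```text
11.6 [ 0.4837 -0.0621  0.123 ] [[-1.0, -0.019, 0.0], [-0.019, 1.0, -0.0], [-0.0, -0.0, -1.0]] [-0.004 -0.013 -0.011  0.001  0.003 -0.   ]
11.65 [ 0.4838 -0.0622  0.1234] [[-1.0, -0.019, 0.001], [-0.019, 1.0, -0.0], [-0.001, -0.0, -1.0]] [-0.004 -0.009 -0.004 -0.001  0.001 -0.   ]
11.7 [ 0.4839 -0.0623  0.1235] [[-1.0, -0.019, 0.001], [-0.019, 1.0, -0.001], [-0.001, -0.001, -1.0]] [-0.004 -0.002  0.001  0.    -0.001 -0.001]
```

View pics/IJK.png

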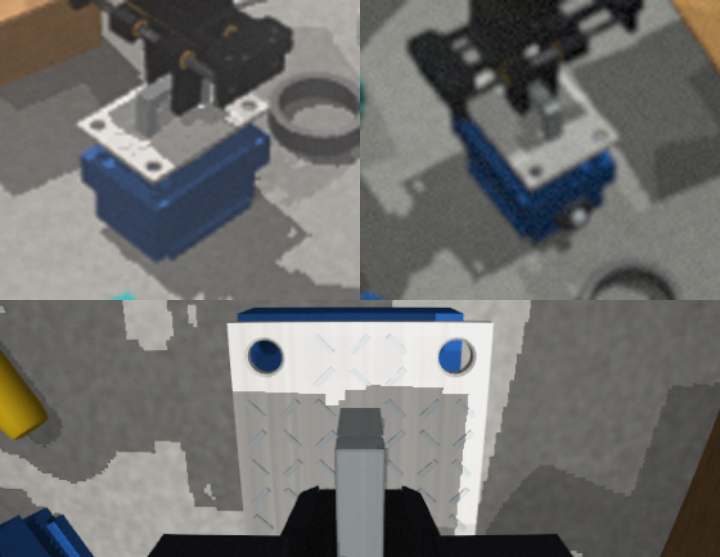

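The views show the cover hovering over the blue housing and roughly lined up. In the wrist view the housing's top edge (crop 238–463) sits left of the plate's (228–493), so the y offset needs quantifying.

```bash
python3 - <<'E'
from h import *
import json
c=json.load(open('pics/I.json'));im=cv2.imread('pics/I.png')
hsv=cv2.cvtColor(im,cv2.COLOR_BGR2HSV)
blue=cv2.inRange(hsv,(100,120,40),(125,255,255))
for r in range(124,142,2):
    x=np.where(blue[r,150:420])[0]+150; w=np.where((im[r].min(1)>200))[0];w=w[(w>150)&(w<420)]
    print(r,(x.min(),x.max(),len(x)) if len(x) else None,(w.min(),w.max()) if len(w) else None)
b=[(185,126),(360,126)]
for z in(.07,.06):print('housing -x edge',z,plane(c,[(185,127),(359,127)],z).round(4).tolist())
# left hole dark tap
g=im[150:182,190:225].sum(2);hb=blue[150:182,190:225];
m=(g<170);print('dark',m.sum(),np.argwhere(m).mean(0)+[150,190] if m.any() else 0)
yx=np.argwhere(m).mean(0)+[150,190];print(plane(c,[yx[::-1]],.07).round(4))
# left/right cover holes
big=cv2.resize(im[140:190,180:390],None,fx=3.5,fy=3.5,interpolation=cv2.INTER_NEAREST);cv2.imwrite('pics/holes.png',big)
E
```

```text
124 None None
126 (np.int64(197), np.int64(349), 153) None
128 (np.int64(191), np.int64(354), 164) None
130 (np.int64(186), np.int64(359), 174) None
132 (np.int64(185), np.int64(359), 175) None
134 (np.int64(185), np.int64(359), 175) None
136 (np.int64(185), np.int64(193), 9) None
138 None (np.int64(177), np.int64(383))
140 None (np.int64(177), np.int64(383))
housing -x edge 0.07 [[0.4168, -0.1096, 0.07], [0.4153, -0.0219, 0.07]]
housing -x edge 0.06 [[0.4177, -0.1121, 0.06], [0.4161, -0.0198, 0.06]]
dark 378 [163.3015873  207.53968254]
[[ 0.4352 -0.0988  0.07  ]]
```

View pics/holes.png

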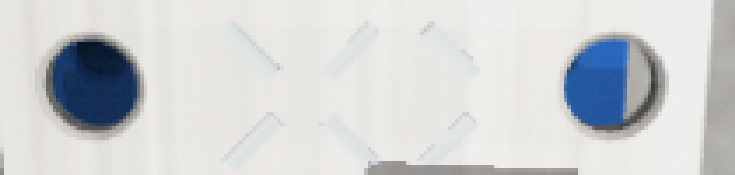

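The enlarged holes: the left one shows the top of the tap at about col 207.7, row 155. The right one shows the flange edge at col 359. Hole centres are at (207.1,163.6) and (354.9,163.4).

```bash
python3 - <<'E'
from h import *
import json
c=json.load(open('pics/I.json'))
T=np.array([.4837,-.0621,.123]);R=np.array([[-1,-.019,0],[-.019,1,0],[0,0,-1.]])
for hz,cz in((.07,.1),(.068,.1),(.07,.098)):
  h=plane(c,[(207.7,153.5),(359.1,165),(185,131),(359,131)],hz);k=plane(c,[(207.1,163.6),(354.9,163.4),(177,138),(383,138)],cz)
  H=(h-T)@R*1000;K=(k-T)@R*1000
  print(hz,cz,H[:,:2].round(1).tolist(),K[:,:2].round(1).tolist(),'hous y',(H[0,1]+33).round(1),(H[1,1]-45).round(1),'cover y',K[:2,1].mean().round(1))
E
```

```text
0.07 0.1 [[54.3, -35.5], [48.2, 42.7], [65.8, -46.4], [65.6, 41.6]] [[54.5, -30.1], [54.5, 34.2], [65.7, -42.5], [65.5, 45.7]] hous y -2.5 -2.3 cover y 2.0
0.068 0.1 [[54.0, -35.8], [47.8, 43.1], [65.6, -46.9], [65.4, 42.0]] [[54.5, -30.1], [54.5, 34.2], [65.7, -42.5], [65.5, 45.7]] hous y -2.8 -1.9 cover y 2.0
0.07 0.098 [[54.3, -35.5], [48.2, 42.7], [65.8, -46.4], [65.6, 41.6]] [[54.1, -30.5], [54.1, 34.6], [65.4, -43.1], [65.3, 46.3]] hous y -2.5 -2.3 cover y 2.0
```

```bash
python3 - <<'E'
from h import *
import json
def blob(im,uv,w,sc=8):
    u,v=np.round(uv).astype(int);p=cv2.cvtColor(im,cv2.COLOR_BGR2GRAY)[v-w:v+w+1,u-w:u+w+1]
    p=cv2.resize(p,None,fx=sc,fy=sc,interpolation=cv2.INTER_CUBIC).astype(float)
    t=(np.percentile(p,2)+np.median(p))/2;m=(p<t).astype(np.uint8);k,l,s,c=cv2.connectedComponentsWithStats(m)
    q=[i for i in range(1,k) if s[i,4]>2*sc*sc];
    if not q:return None
    i=min(q,key=lambda i:np.hypot(*(c[i]/sc-w-.5)));return np.array([u-w,v-w])+(c[i]+.5)/sc-.5,s[i,4]/sc**2
def proj(c,X):
    K=np.array([[c['fx'],0,c['cx']],[0,c['fy'],c['cy']],[0,0,1.]]);R=np.array(c['R'])
    return cv2.projectPoints(np.array(X,float),cv2.Rodrigues(R)[0],np.array(c['t'],float),K,np.array(c['distortion']))[0].reshape(-1,2)
def quad(cx,cy,yaw,z):
    a=np.radians(yaw);R=np.array([[np.cos(a),-np.sin(a)],[np.sin(a),np.cos(a)]])
    return np.c_[np.array([[53,33],[-53,33],[-53,-33],[53,-33]])/1000@R.T+[cx,cy],np.full(4,z)]
for cam,f0,f1 in(('side','side0','J'),('scene','scene0','K')):
    c=bot.camera_info(cam)
    for n,Q,w in((f0,quad(.4828,-.0629,1.05,.07),4),(f1,quad(.4838,-.0622,1.05,.1),6)):
        im=cv2.imread(f'pics/{n}.png');uv=proj(c,Q)
        for i in range(4):
            b=blob(im,uv[i],w)
            if b is None: print(n,i,'none');continue
            x=plane(c,[b[0]],Q[i,2])[0];print(n,i,uv[i].round(1),b[0].round(1),b[1].round(0),'err mm',((x-Q[i])[:2]*1000).round(1))
E
```

```text
side0 0 [288. 221.] [289.4 222.1] 7.0 err mm [-0.3 -5.7]
side0 1 [256.7 240.1] [258.1 241.4] 5.0 err mm [-0.4 -5.9]
side0 2 [275.1 253.9] [276.5 255.2] 6.0 err mm [-0.5 -5.6]
side0 3 [306.5 233.6] [307.9 234.8] 7.0 err mm [-0.4 -5.5]
J 0 [288.3 211.5] [287.  215.5] 26.0 err mm [-12.8  -9.2]
J 1 [256.5 230.5] [257.2 231.2] 9.0 err mm [-0.5 -2.9]
J 2 [275.2 244.2] [275.7 245. ] 8.0 err mm [-0.9 -2.7]
J 3 [307.  224.1] [304.3 219.8] 39.0 err mm [ 6.5 16.2]
scene0 0 [278.9 226.8] [278.4 227.3] 4.0 err mm [ 0.6 -1.9]
scene0 1 [256.7 201.1] [256.4 201.5] 9.0 err mm [ 0.9 -1.5]
scene0 2 [235.9 212. ] [235.5 212.5] 6.0 err mm [ 0.8 -1.8]
scene0 3 [257.6 238.6] [257.2 239.3] 4.0 err mm [ 1.1 -1.9]
K 0 [279.2 219.9] [280.6 225.4] 12.0 err mm [16.6 -6.8]
K 1 [256.6 194. ] [261.3 198.5] 15.0 err mm [20.1  1.9]
K 2 [235.5 205. ] [232.4 206.9] 38.0 err mm [ 1.2 -9.8]
K 3 [257.6 231.8] [258.  231.8] 4.0 err mm [0.5 0.9]
```

All three views agree that the cover sits about 3.6 mm too far in +y and is good in x. I'll correct that and descend.

>>> apply_moves(deltas="0.002 -0.014 0 0 0 0 0;0.002 -0.014 0.01 0 0 0 0;0.002 -0.014 0.025 0 0 0 0;0.002 -0.014 0.04 0 0 0 0;0.002 -0.014 0.04 0 0 0 0;0.002 -0.014 0.04 0 0 0 0")

```text
clock: 12.2
tcp_pos: [0.4829, -0.0658, 0.1124]
tool_rot: [[-1.0, -0.019, -0.001], [-0.019, 1.0, 0.0], [0.001, 0.0, -1.0]]
ft_force: [-0.5, -0.1, -2.5]
finger_gap: 0.0128
finger_force: 45.0
```

```bash
python3 snap.py L;python3 snap.py M side;python3 snap.py N scene;  python3 - <<'E'
from h import *
import json
s=bot.get_state();T=s['tcp_pos'];print(s['ft_force'])
# wrist: through left hole tap & flange edge
c=json.load(open('pics/L.json'));im=cv2.imread('pics/L.png');hsv=cv2.cvtColor(im,cv2.COLOR_BGR2HSV)
blue=cv2.inRange(hsv,(100,100,20),(125,255,255))
r=[(x[0],x[-1]) for x in (np.where(blue[i,150:420])[0]+150 for i in range(120,145)) if len(x)>140]
print('band',r)
def proj(c,X):
    K=np.array([[c['fx'],0,c['cx']],[0,c['fy'],c['cy']],[0,0,1.]])
    return cv2.projectPoints(np.array(X,float),cv2.Rodrigues(np.array(c['R']))[0],np.array(c['t'],float),K,np.array(c['distortion']))[0].reshape(-1,2)
zt=T[2]-.023
for cam,n,ids,he in(('side','M',(1,2),(-.0004,-.0057)),('scene','N',(3,),(.0009,-.0018))):
    c=bot.camera_info(cam);g=cv2.cvtColor(cv2.imread(f'pics/{n}.png'),cv2.COLOR_BGR2GRAY)
    for i in ids:
        a=np.radians(1.05);l=np.array([[53,33],[-53,33],[-53,-33],[53,-33]])[i]/1000
        X=np.r_[[.4828,-.0629]+np.array([[np.cos(a),-np.sin(a)],[np.sin(a),np.cos(a)]])@l+he,zt]
        uv=proj(c,[X])[0];u,v=np.round(uv).astype(int);w=5
        p=cv2.resize(g[v-w:v+w+1,u-w:u+w+1],None,fx=8,fy=8,interpolation=cv2.INTER_CUBIC).astype(float)
        m=(p<(np.percentile(p,2)+np.median(p))/2).astype(np.uint8);k,L,S,C=cv2.connectedComponentsWithStats(m)
        q=[j for j in range(1,k) if S[j,4]>128];j=min(q,key=lambda j:np.hypot(*(C[j]/8-w-.5)))
        b=np.array([u-w,v-w])+(C[j]+.5)/8-.5
        print(n,i,uv.round(1),b.round(1),S[j,4]/64,'hole minus tap, mm',((plane(c,[b],zt)[0]-X)[:2]*1000).round(1))
E
```

```text
12.25 [ 0.483  -0.0658  0.1126] [[-1.0, -0.019, -0.0], [-0.019, 1.0, 0.0], [0.0, 0.0, -1.0]] [-0.    -0.004 -0.005  0.001  0.002  0.   ]
12.3 [ 0.483  -0.0658  0.1127] [[-1.0, -0.019, 0.0], [-0.019, 1.0, 0.0], [-0.0, 0.0, -1.0]] [ 0.001 -0.002 -0.003 -0.002  0.     0.   ]
12.35 [ 0.483  -0.0658  0.1128] [[-1.0, -0.019, 0.0], [-0.019, 1.0, -0.0], [-0.0, -0.0, -1.0]] [ 0.001 -0.002  0.001  0.002 -0.    -0.   ]
[-0.06436358 -0.88099123 -1.71918291]
band [(np.int64(199), np.int64(361)), (np.int64(197), np.int64(363)), (np.int64(194), np.int64(366)), (np.int64(192), np.int64(368)), (np.int64(190), np.int64(370)), (np.int64(188), np.int64(372)), (np.int64(188), np.int64(372))]
M 1 [257.9 235.3] [257.9 235.4] 9.59375 hole minus tap, mm [-0.3 -0.4]
M 2 [276.6 249.1] [276.5 249.4] 8.59375 hole minus tap, mm [-0.8 -0.6]
N 3 [256.9 234.6] [256.9 234.7] 6.40625 hole minus tap, mm [ 0.3 -0.1]
```

Aligned to within about 1 mm, with a gap of about 15 mm. The last few millimetres come next.

>>> apply_moves(deltas="0 0 0.006 0 0 0 0;0 0 0.012 0 0 0 0;0 0 0.018 0 0 0 0;0 0 0.018 0 0 0 0;0 0 0.018 0 0 0 0;0 0 0.018 0 0 0 0;0 0 0.018 0 0 0 0;0 0 0.018 0 0 0 0")

```text
clock: 13.02
tcp_pos: [0.483, -0.0659, 0.1083]
tool_rot: [[-1.0, -0.019, 0.0], [-0.019, 1.0, -0.0], [-0.0, -0.0, -1.0]]
ft_force: [0.1, 0.2, -2.5]
finger_gap: 0.0131
finger_force: 45.0
```

```bash
python3 snap.py O side; python3 - <<'E'
from h import *
import json
s=bot.get_state();print(s['ft_force'].round(2),s['finger_gap'])
# pixel shift of everything other than arm: flaps region unchanged since G?
a=cv2.imread('pics/H.png');b=cv2.imread('pics/O.png');d=cv2.absdiff(a,b).max(2)
print('wrench/jar/tape/flap diffs',[(n,int((d[y0:y1,x0:x1]>60).sum())) for n,x0,x1,y0,y1 in(('wrench',272,332,175,200),('jar',342,372,175,210),('driver',315,350,290,370),('rightflap',200,262,170,200))])
E
```

```text
13.0667 [ 0.483  -0.0659  0.1083] [[-1.0, -0.019, 0.0], [-0.019, 1.0, -0.0], [-0.0, -0.0, -1.0]] [ 0.001 -0.001 -0.     0.001 -0.001  0.001]
[-0.62  0.81 -3.25] 0.013209615884483654
wrench/jar/tape/flap diffs [('wrench', 751), ('jar', 0), ('driver', 283), ('rightflap', 331)]
```

```bash
python3 -c "
from station import bot
print(bot.sign_off())"
```

```text
the job is handed in; nothing more can be done
None
```

I handed the job in with both flaps leaning well outward and the aluminium cover held steady and level about 10 mm above the oblong housing. Its holes measured within about 1 mm of the threaded holes just before the last 4.5 mm straight down. My final image check for disturbed bystanders was inconclusive: the jar was unchanged, but the wrench, driver and right-flap areas differed, which I put down to the arm and its shadow.

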